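Tap a clamping wedge tight in a bench fixture

TASK

Pick up the small hammer by its handle and drive the steel wedge in behind the aluminium blank with several separate light taps on its thick end, drawing the hammer clear between taps, until it stops advancing and clamps the blank tight against the jaw. No hard blows, touch the wedge only with the hammer, and leave the blank and the other things on the bench alone. Then lay the hammer flat back on its rubber mat.

Things in the scene. Friction and masses are not known exactly. Their poses are not given: they have to be found in the camera images.
- fixture: fixed dark steel fixture: 135 x 130 mm plate, 15 mm thick, and a tongue under the wedge (x -23 to +9, to y = -115 mm). Origin on the bench under the clamping channel. Jaw at +x, 25 mm high, inner face at x = +45 mm; end lip at y = +68 mm; at -x a 28 mm high stop, inner face slanted 1:6 like the wedge, bolted up to 4 mm off either way in x, so where the wedge gets tight differs by 24 mm each way
- blank: loose aluminium workpiece, 40 (x) x 110 (y) x 30 mm high, 0.36 kg, lying on the plate between jaw and wedge; origin at the centre of its underside. It starts 0.3 to 1.5 mm off the jaw; against the jaw its origin is at x = +25 mm in the fixture frame
- wedge: loose steel wedge, about 0.45 kg, lying in the channel between the stop (-x) and the blank (+x): 140 mm long (y), 30 mm high, flat on +x, tapered 1:6 on -x, from 8 mm wide at the thin end (+y) to 32 mm at the thick end (-y). Origin on its underside at mid length. It has to be driven 17 to 79 mm along the fixture's +y, thin end first; friction then keeps it
- wedge_head (a point): centre of the wedge's flat thick end (facing -y), where it is struck; at (-6, -70, 15) mm in the wedge's frame, 30 mm above the bench. The wedge slides under 1 to 5 N until it bites; then resistance climbs steeply within 1 to 3 mm. A push or tap of about 15 N leaves it tight, pressing the blank with over 12 N; over 35 N on the wedge is a hard blow
- hammer: small hammer, 0.4 kg, starting flat on the rubber mat. Head 30 (x) x 80 (y) x 30 mm high with flat square faces at y = +40 and -40 mm; wooden handle to -x, 22 mm wide (y), 20 mm high, from x = -15 to -165 mm, ending in a 30 mm square knob at x = -165 to -187 mm. Origin at the centre of the underside of the head; the handle's middle line is 15 mm above it
- hammer_grip (a point): on the handle's middle line, 45 mm from the middle of the head towards the handle's end: near the centre of mass, where to grip it (22 mm wide in the hammer's y, from above)
- hammer_face (a point): centre of the hammer's striking face at y = +40 mm, 15 mm above the hammer's underside
- mat: fixed black rubber mat 300 (x) x 180 (y) x 3 mm thick; origin at the centre of its underside. The hammer starts on it and goes back on it, the middle of the head within 140 mm (x) and 75 mm (y) of the mat's middle
- caliper: bystander: steel caliper 170 mm long lying flat on the bench, origin on its underside
- chuck_key: bystander: T-shaped steel chuck key about 110 mm long lying on the bench, origin on the bench under its shank
- collar: bystander: plain steel ring, 60 mm across, 28 mm high, origin at the centre of its underside

How it is judged:
On the way, in this order (a step that is already met when the one before it is completed fails the run):
1. the hammer is picked up off the mat (height (world z) of hammer above 0.012 m and contact force between the fingers and hammer above 2 N), for 0.1 s.
2. a tap of the hammer has advanced the wedge by 3 mm, not yet tight (distance of wedge from where it was at the start of the episode above 0.003 m and contact force between hammer and wedge above 0.3 N and contact force between wedge and blank below 12 N).
3. the hammer is drawn clear of the wedge between taps (contact force between hammer and wedge below 0.05 N and y of hammer_face in the frame of wedge_head below -0.003 m), for 0.05 s.
4. after further taps the wedge is tight: the blank sits against the jaw, pressed by more than 12 N (contact force between wedge and blank above 12 N and x of blank in the frame of fixture above 0.0235 m and contact force between hammer and wedge below 0.05 N), for 0.1 s.
At the end, for the whole second after the job is handed in: The wedge presses the blank with over 12 N, the blank lies within 1.5 mm of the jaw and straight to 0.03 rad, wedge at rest and flat; the hammer lies flat and at rest on its mat, the middle of its head within 140 mm (mat x) and 75 mm (mat y) of the mat's middle (contact force between wedge and blank above 12 N and x of blank in the frame of fixture above 0.0235 m and angle between the x axis of blank and the x axis of fixture, either way round below 0.03 rad and height (world z) of wedge below 0.018 m and linear speed of wedge below 0.005 m/s and height (world z) of hammer below 0.007 m and angle between hammer's own z axis and vertical below 0.06 rad and linear speed of hammer below 0.01 m/s and x of hammer in the frame of mat between -0.14 and 0.14 m and y of hammer in the frame of mat between -0.075 and 0.075 m); the robot touches nothing.
It fails at once if a hard blow: the hammer pressed the wedge with more than 35 N (contact force between hammer and wedge above 35 N).
It fails at once if the wedge was pushed by the gripper or arm instead of the hammer (contact force between any of the fingers, the arm and wedge above 1 N).
It fails at once if the blank was touched by the hammer or the robot (contact force between any of hammer, the fingers, the arm and blank above 1 N).
It fails at once if a bystander was moved by more than 15 mm (distance of any of caliper, chuck_key, collar from where it was at the start of the episode above 0.015 m).
It also fails if it takes over 54 s, if anything falls off the work surface, if the arm or the gripper's body presses on something with over 40 N, if the wrist force passes 120 N, or if a joint passes its speed limit or range.

ROBOT

A 6-joint arm with a two-finger parallel gripper is mounted at the origin on the work surface. World frame = base frame: x ahead of the robot, y to its left, z up, the work surface at z = 0. Lengths are in m, angles in rad, forces in N, time in s.
With the tool pointing down it reaches from about 0.35 to 0.775 m from the base axis. Payload 5.5 kg.
Tool frame: the origin (TCP) lies between the finger pads; the fingertips stand 14 mm ahead of it and the grasp point (between the pads) lies 5 mm behind it; z points along the fingers, y is the line along which they close (so a half turn about z gives the same grasp; the last joint's range is limited). The gripper opens to 85 mm and grips with 20 to 120 N. Pads are 22 mm wide; open, the fingers measure 114 mm over their backs; the gripper's body (76 mm by 85 mm) begins 54 mm behind the grasp point. The pads swing forward as they close: fully open they stand 13 mm farther back than shut.
Start: joints at [-1.331, 0.313, 0.046, 1.304, 0, 1.431], TCP at [0.213, -0.534, 0.245] pointing down, gripper open.
Joint ranges: [-2.76, 2.76], [-0.86, 1.69], [-1.03, 1.26], [-2.2, 2.34], [-1.47, 1.5], [-3.14, 3.14]. Speed limits (rad/s): [2.57, 2.57, 3.14, 3.14, 3.14, 3.14].

INTERFACE

Orientations are given as [roll, pitch, yaw] about the fixed x, y, z axes, in that order (R = Rz(yaw) Ry(pitch) Rx(roll)).
In Python, from bench import bot, jaws, cams gives the robot as it stands. Calls block until the motion is done:
- bot.movep(position, orientation): joint-space move of the TCP to a pose.
- bot.move_straight(position, v=0.15, orientation=None): straight line of the TCP; orientation=None keeps the orientation; v is the mean speed in m/s.
- bot.move_joints(angles): joint-space move.
- jaws.move_gripper(opening, newtons=None): finger opening in m; newtons is the grip in N (None keeps the last); returns when the fingers have stopped.
- bot.pause(seconds).
- bot.ik(position, orientation): joint angles nearest the present ones, or None.
- cams.snapshot(name): name is "scene" or "top"; returns a dict with "image" (420x560x3 uint8, red, green, blue), "mtx" (3x3 intrinsics, pixels), "R" (3x3) and "t" (3): a world point X has camera coordinates R X + t. Camera axes: x right, y down, z forward; pixel columns grow to the right and rows downward; lengths in m; the calibration is good to about 2 mm. A picture is of the moment at which its call begins. There is no depth.
A pose or a line that the arm cannot do raises bot.Unreachable and nothing moves.
- bot.job_done(): hands the job in; it is judged then, once.
Readings, each from a call of its own:
- bot.read_clock(): time.
- bot.read_joints(): joint angles.
- bot.read_joint_vel(): joint speeds.
- bot.read_tau(): joint torques, N m.
- bot.read_ee_pos(): TCP position.
- bot.read_tool_rot(): TCP orientation.
- bot.read_force(): force on the tool from outside, world axes, zero at the start.
- bot.read_ft_torque(): the same for the moment, N m.
- bot.read_grip_width(): finger opening in m.
- bot.read_grip_force(): force on a finger pad.
Only numpy, scipy, OpenCV 4.12 (cv2) and the standard library are available. Lean on these libraries where they do the work, as an engineer would, in place of code of your own. Each camera call takes 0.05 s, during which the arm holds its last target. There are 200 camera calls.

## Working session

There is one attempt and no reset: what is moved stays moved. The work goes in short steps, each a Python script; the robot and the scene stay as the last script left them, time stands still between calls to the robot, and variables do not carry over. Pictures are saved under pics/ and viewed, at most 10 in all, crops included, and the job is handed in when it is done.

```bash
mkdir -p pics; ls; python3 - <<'E'
from bench import bot,jaws,cams
import cv2,numpy as np
for n in("scene","top"):
    s=cams.snapshot(n);cv2.imwrite(f"pics/{n}0.png",s["image"][:,:,::-1]);print(n,s["mtx"].round(1).tolist(),s["R"].round(3).tolist(),s["t"].round(3).tolist())
    np.savez(f"{n}0.npz",**s)
E
```

```text
pics
scene [[435.3, 0.0, 281.9], [0.0, 435.3, 221.9], [0.0, 0.0, 1.0]] [[-0.172, 0.985, -0.013], [0.825, 0.137, -0.548], [-0.538, -0.105, -0.836]] [0.061, -0.459, 1.707]
top [[481.3, 0.0, 274.5], [0.0, 481.3, 199.1], [0.0, 0.0, 1.0]] [[-0.017, -1.0, 0.018], [-0.999, 0.016, -0.04], [0.039, -0.019, -0.999]] [0.037, 0.56, 1.25]
```

View pics/top0.png

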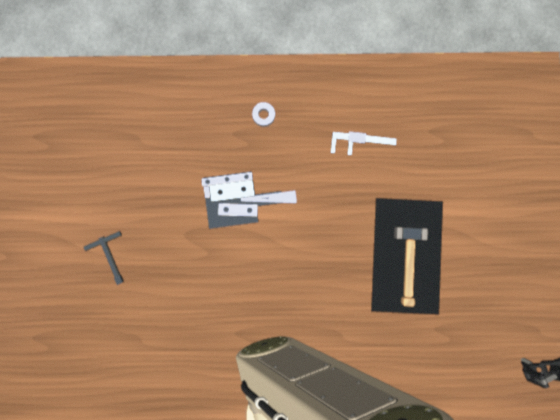

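View pics/scene0.png

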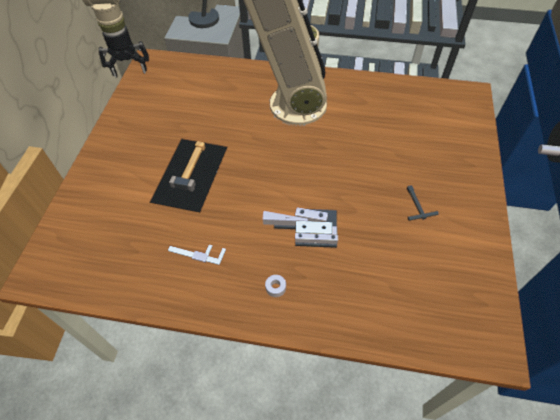

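Top view: the hammer head is at (411,234) with the handle running down to (408,300). The wedge's thick end is at about (295,197), the fixture at about (230,200). Fixture +y and hammer +y both point roughly image-left, which is world +y. I'll enlarge both areas.

```bash
python3 - <<'E'
import cv2,numpy as np
a=np.load("top0.npz")["image"][:,:,::-1]; b=np.load("scene0.npz")["image"][:,:,::-1]
f=lambda i,x,y,w,h,s:cv2.resize(i[y:y+h,x:x+w],None,fx=s,fy=s,interpolation=cv2.INTER_CUBIC)
c1=f(a,195,165,110,70,7); c2=f(b,255,200,110,50,7)[:350]
pic=np.vstack([f(a,195,165,115,40,0.1)[:0]] if 0 else [cv2.resize(c1,(660,420)),cv2.resize(c2,(660,300))[:180]])
cv2.imwrite("pics/crop1.png",pic)   # top x6 ; scene x6 (rows 200..230)
E
python3 - <<'E'
from bench import bot
print(bot.read_tool_rot(),bot.read_ee_pos(),bot.read_grip_width(),bot.read_force(),bot.read_clock())
E
```

```text
[-3.13992687e+00 -1.96995323e-04  3.79806559e-01] [ 0.21306096 -0.53360371  0.24447409] 0.08542276334037004 [-0.531726   -0.21484128  0.27844548] 0.1
```

View pics/crop1.png

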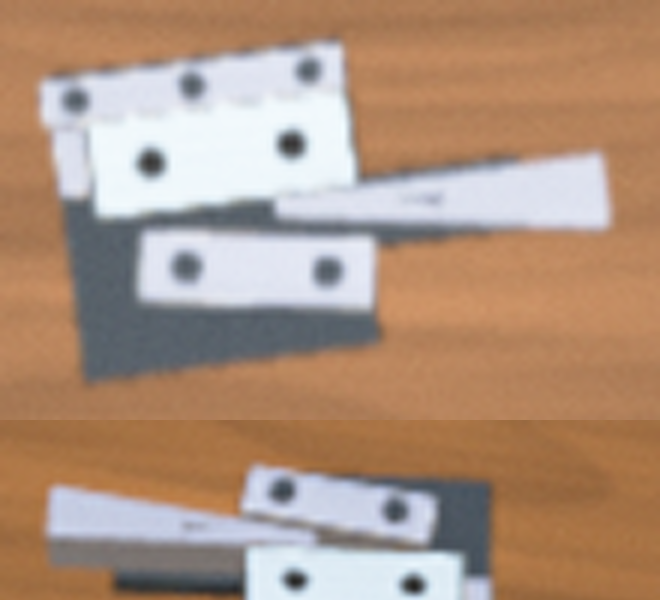

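The crop (×6, offset 195,165) shows the wedge's thick-end top corners at (604,152) and (610,228), i.e. px (295.7,190.3) and (296.7,203). Its flat face runs parallel to the jaw. Next I'll compute poses in both views.

```bash
cat > h.py <<'E'
import cv2,numpy as np
def cast(s,px,z):
    px=np.atleast_2d(px).astype(float); d=np.c_[px,np.ones(len(px))]@np.linalg.inv(s["mtx"]).T@s["R"]
    c=-s["R"].T@s["t"]; return c+d*((z-c[2])/d[:,2])[:,None]
def rect(s,mask,z):
    cs=cv2.findContours(mask.astype(np.uint8),cv2.RETR_EXTERNAL,cv2.CHAIN_APPROX_NONE)[0]
    c=max(cs,key=cv2.contourArea)[:,0]; P=cast(s,c,z)[:,:2]*1000
    return cv2.minAreaRect(P.astype(np.float32))
E
python3 - <<'E'
from h import *
for n,(x,y,w,h),we in(("top",(376,205,62,105),[(295.7,190.3),(296.7,203),(254.5,195.5)]),("scene",(160,140,62,65),[(263.3,211.5),(263,219.5)])):
    s=dict(np.load(n+"0.npz")); im=s["image"].astype(int)
    roi=np.zeros(im.shape[:2],bool); roi[y:y+h,x:x+w]=1
    mx=im.max(2); sat=(im[:,:,0]-im[:,:,2])
    mat=mx<45
    k=cv2.morphologyEx(mat.astype(np.uint8),cv2.MORPH_CLOSE,np.ones((25,25)))
    inn=cv2.erode(k,np.ones((5,5)))>0
    print(n,"mat",rect(s,k*roi if 0 else k,0.003))
    print("handle",rect(s,inn&(sat>50)&(mx>100),0.028)); print("head",rect(s,inn&(sat<30)&(mx>60),0.033))
    print("wedge",cast(s,we,0.045).round(4).tolist())
s=dict(np.load("top0.npz"))
print("plate",cast(s,[(195+85/6,165+380/6),(195+380/6,165+340/6)],.015).round(4).tolist(),"jaw",cast(s,[(195+40/6,165+80/6),(195+340/6,165+42/6)],.04).round(4).tolist())
E
```

```text
top mat ((405.91448974609375, -319.2576599121094), (171.82740783691406, 289.8916320800781), 86.41158294677734)
handle ((364.96722412109375, -312.3258361816406), (33.65184020996094, 172.16049194335938), 88.36028289794922)
head ((465.59869384765625, -322.59033203125), (88.63174438476562, 35.60763931274414), 86.72769165039062)
wedge [[0.5808, -0.0264, 0.045], [0.5483, -0.0283, 0.045], [0.5692, 0.0789, 0.045]]
scene mat ((405.11749267578125, -317.73736572265625), (170.69700622558594, 291.3222961425781), 86.2815170288086)
handle ((369.7282409667969, -314.9366455078125), (32.78155517578125, 153.15338134765625), 83.06853485107422)
head ((-435.97216796875, 54.118896484375), (258.46636962890625, 110.85374450683594), 18.99737548828125)
wedge [[0.551, -0.0255, 0.045], [0.5809, -0.0205, 0.045]]
plate [[0.4871, 0.1986, 0.015], [0.5023, 0.0707, 0.015]] jaw [[0.6156, 0.2133, 0.04], [0.6298, 0.0853, 0.04]]
```

```bash
python3 - <<'E'
from bench import bot,jaws,cams
import numpy as np,cv2
o=[np.pi,0,-.055]
jaws.move_gripper(.06,110)
bot.movep([.4206,-.319,.12],o); bot.move_straight([.4206,-.319,.020],.12)
jaws.move_gripper(0.0,110)
print(bot.read_grip_width(),bot.read_grip_force(),bot.read_force(),bot.read_ee_pos())
bot.move_straight([.4206,-.319,.11],.1)
print(bot.read_grip_width(),bot.read_grip_force(),bot.read_force(),bot.read_ee_pos(),bot.read_tool_rot(),bot.read_clock())
for n in("scene","top"):
    s=cams.snapshot(n);cv2.imwrite(f"pics/{n}1.png",s["image"][:,:,::-1]);np.savez(f"{n}1.npz",**s)
a=cv2.imread("pics/top1.png")[190:310,340:470];b=cv2.imread("pics/scene1.png")[110:230,140:270]
cv2.imwrite("pics/lift.png",cv2.resize(np.hstack([a,b]),None,fx=3,fy=3,interpolation=cv2.INTER_CUBIC))
E
```

```text
0.019588660770856112 108.9135217666626 [-1.90474288 -1.35574386  5.62794273] [ 0.4212489  -0.32021161  0.0213937 ]
0.019604599897606916 107.68821358680725 [ 0.22617098 -0.22859677 -4.06315335] [ 0.42012456 -0.31846363  0.10921113] [-3.14048893e+00  1.17883741e-03 -5.49402576e-02] 4.1917
```

View pics/lift.png

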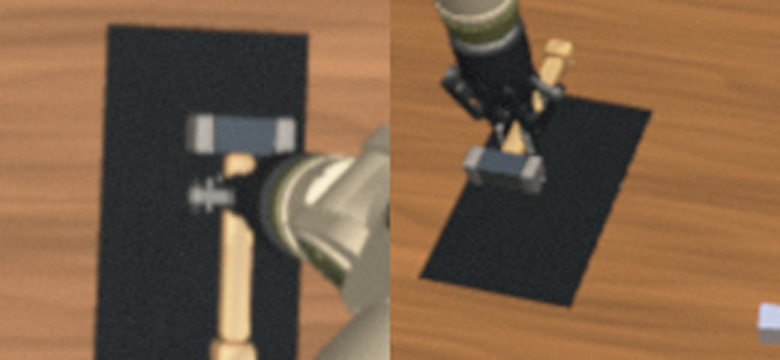

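The hammer is held level. The head top is centred at about px (420.7,235) in the top view, with its left face at column 402.7.

```bash
python3 - <<'E'
from h import *
s=dict(np.load("top1.npz")); print(cast(s,[(420.7,235),(402.7,235.5),(340+243/3,190+115/3),(340+243/3,190+154/3),(340+235/3,190+350/3)],.121).round(4).tolist())
E
```

```text
[[0.4644, -0.3194, 0.121], [0.4639, -0.276, 0.121], [0.4803, -0.3206, 0.121], [0.4492, -0.3197, 0.121], [0.2942, -0.3087, 0.121]]
```

```bash
cat >> h.py <<'E'
TH=.113; XH=np.array([np.cos(TH),np.sin(TH),0]); YH=np.array([-np.sin(TH),np.cos(TH),0])
WH=np.array([.565,-.025,0]); ORI=[np.pi,0,TH]
def tcp(d,z=.039): # face d m past the (initial) wedge head along +y
    p=WH+YH*(d-.040)-XH*.044; p[2]=z; return p
E
python3 - <<'E'
from bench import bot,jaws,cams
from h import *
bot.movep(tcp(-.035,.11),ORI); bot.move_straight(tcp(-.035),.12)
bot.move_straight(tcp(-.018),.06);bot.pause(.2)
print(bot.read_ee_pos()-tcp(-.018),bot.read_tool_rot(),bot.read_force(),bot.read_clock())
for n in("scene","top"):
    s=cams.snapshot(n);cv2.imwrite(f"pics/{n}2.png",s["image"][:,:,::-1]);np.savez(f"{n}2.npz",**s)
a=cv2.imread("pics/top2.png")[160:260,230:360];b=cv2.imread("pics/scene2.png")[160:260,190:320]
cv2.imwrite("pics/near.png",cv2.resize(np.hstack([a,b]),None,fx=3,fy=3,interpolation=cv2.INTER_CUBIC))
E
```

```text
[ 1.23035198e-04 -7.43149671e-05  6.83989711e-05] [ 3.14137542e+00 -1.68179675e-04  1.13023035e-01] [ 0.79788636 -0.35898358 -4.2943791 ] 6.6167
```

View pics/near.png

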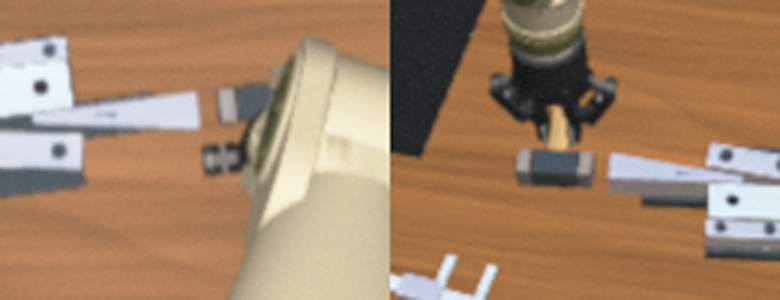

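Both views show the hammer face square to the wedge's thick end with about 17 mm of gap (columns 219 against 199 in the top crop). Time to start tapping.

```bash
cat >> h.py <<'E'
def tap(bot,d0,dmax,fstop,base,log):
    """advance face from d0 in small slow steps until fstop or dmax"""
    d=d0; f=0
    while d<dmax-1e-9 and f<fstop:
        d+=.0006 if f<6 else .0003
        bot.move_straight(tcp(d),.02)
        f=base-bot.read_force()@YH; log.append((round(d*1e3,1),round(float(f),1)))
    return d,f
E
python3 - <<'E'
from bench import bot
from h import *
t0=bot.read_clock(); base=np.mean([bot.read_force()@YH for _ in range(3)])
bot.move_straight(tcp(-.006),.05); log=[]
d,f=tap(bot,-.006,.008,17,base,log); print(log,bot.read_clock()-t0)
bot.move_straight(tcp(d-.008),.08); bot.pause(.1); print(base-bot.read_force()@YH,bot.read_clock())
E
```

```text
[(-5.4, 1.4), (-4.8, 1.1), (-4.2, 1.4), (-3.6, 0.8), (-3.0, 1.0), (-2.4, 1.0), (-1.8, 0.6), (-1.2, 0.5), (-0.6, 0.6), (-0.0, 1.9), (0.6, 4.1), (1.2, 3.6), (1.8, 3.0), (2.4, 3.2), (3.0, 2.7), (3.6, 3.3), (4.2, 2.7), (4.8, 2.8), (5.4, 2.9), (6.0, 3.9), (6.6, 2.8), (7.2, 3.6), (7.8, 3.8), (8.4, 2.5)] 6.3915999999999995
0.2938317726830747 13.4583
```

```bash
python3 - <<'E'
from bench import bot
from h import *
base=np.mean([bot.read_force()@YH for _ in range(3)])
d=.0084; bot.move_straight(tcp(d-.001),.05); log=[]
def run():
    global d
    end=d+.011; f=0
    while d<end and f<17:
        d+=.003 if d<.0125 else (.001 if f<5.5 else .0003)
        bot.move_straight(tcp(d),.02); f=base-bot.read_force()@YH; log.append((round(d*1e3,1),round(float(f),1)))
    bot.move_straight(tcp(d-.006),.08)
    return f
while bot.read_clock()<36:
    f=run()
    if f>=17: break
    bot.move_straight(tcp(d-.0005),.05)
print(log,d,f,bot.read_clock(),base-bot.read_force()@YH)
E
```

```text
[(11.4, 0.9), (14.4, 1.7), (15.4, 3.0), (16.4, 3.2), (17.4, 3.3), (18.4, 2.7), (19.4, 1.0), (20.4, 1.8), (21.4, 3.0), (22.4, 3.4), (23.4, 2.6), (24.4, 1.6), (25.4, 2.2), (26.4, 2.1), (27.4, 1.1), (28.4, 1.2), (29.4, 1.9), (30.4, 2.0), (31.4, 0.9), (32.4, 2.9), (33.4, 3.9), (34.4, 3.5), (35.4, 2.8), (36.4, 2.0), (37.4, 2.6), (38.4, 2.3), (39.4, 3.1), (40.4, 2.2), (41.4, 1.5), (42.4, 1.2), (43.4, 3.2), (44.4, 2.5), (45.4, 3.2), (46.4, 3.2), (47.4, 2.9), (48.4, 2.7), (49.4, 3.0), (50.4, 5.1), (51.4, 4.0), (52.4, 6.0), (53.4, 1.9), (54.4, 3.9), (55.4, 4.5), (56.4, 5.2), (57.4, 5.9), (57.7, 4.8), (58.7, 7.0), (59.0, 7.8), (59.3, 8.6), (59.6, 10.0), (59.9, 10.6), (60.2, 10.3), (60.5, 12.5), (60.8, 12.5), (61.1, 14.4), (61.4, 15.2), (61.7, 15.7), (62.0, 17.0)] 0.062000000000000055 17.01021809543811 30.6833 -0.27508203327902436
```

```bash
python3 - <<'E'
from bench import bot,jaws,cams
from h import *
base=np.mean([bot.read_force()@YH for _ in range(3)])
bot.move_straight(tcp(.0605),.03); d=.0605;f=0;log=[]
while f<21 and d<.066:
    d+=.0004; bot.move_straight(tcp(d),.02); f=base-bot.read_force()@YH; log.append((round(d*1e3,1),round(float(f),1)))
bot.move_straight(tcp(d-.03),.1); print(log,bot.read_clock())
bot.move_straight(tcp(d-.035,.11),.2)
for n in("top",):
    s=cams.snapshot(n);cv2.imwrite(f"pics/{n}3.png",s["image"][:,:,::-1]);np.savez(f"{n}3.npz",**s)
o=[np.pi,0,-.055]
bot.movep([.419,-.319,.11],o); bot.move_straight([.419,-.319,.035],.12); bot.move_straight([.419,-.319,.0212],.03)
print(bot.read_ee_pos(),bot.read_force(),bot.read_clock())
E
```

```text
[(60.9, 13.3), (61.3, 15.2), (61.7, 15.2), (62.1, 18.2), (62.5, 18.3), (62.9, 20.8), (63.3, 21.4)] 33.1833
[ 0.4189561  -0.31905307  0.02140254] [-1.63915321  1.05429419  1.17712806] 36.2583
```

Resting on the mat: Fz went from -4.3 to +1.2 N, so the mat now carries the weight. I'll release, retreat and take a look.

```bash
python3 - <<'E'
from bench import bot,jaws,cams
from h import *
jaws.move_gripper(.06); bot.move_straight([.419,-.319,.15],.15)
bot.movep([.30,-.45,.25],[np.pi,0,-.055]); print(bot.read_clock(),bot.read_force())
I=[cams.snapshot(n)["image"][:,:,::-1] for n in("top","scene")]
f=lambda i,x,y,w,h:cv2.resize(i[y:y+h,x:x+w],(400,300),interpolation=cv2.INTER_CUBIC)
cv2.imwrite("pics/end.png",np.vstack([np.hstack([f(I[0],195,165,112,84),f(I[1],245,190,112,84)]),np.hstack([f(I[0],330,190,160,120),f(I[1],140,120,112,84)])]))
E
```

```text
38.5583 [ 0.79498826 -0.10445231 -0.03538152]
```

View pics/end.png

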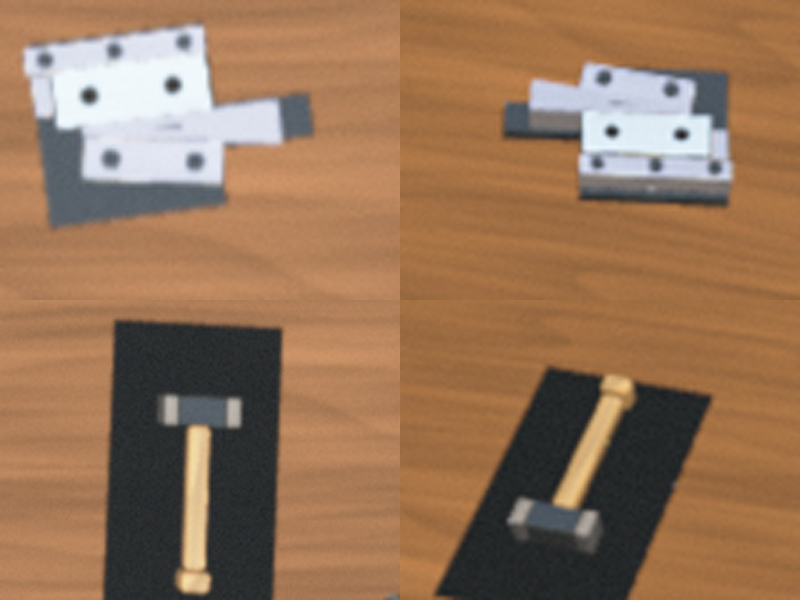

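The wedge is driven fully between the stop and the blank (thick end at about (280,120) in the top-left tile). The blank sits against the jaw, and the hammer lies flat near the middle of its mat.

```bash
python3 -c "
from bench import bot
print(bot.job_done())"
```

```text
the job is handed in; nothing more can be done
None
```

I handed the job in at about 39 s; no verdict came back. The wedge went in about 63 mm over several light taps, the last peaking at about 21 N, and the pictures show the blank against the jaw and the hammer flat on its mat, but I couldn't measure the clamping force directly.

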